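# Set and lock the depth gauge in a sample cup

### The arm

A 7-joint arm with a two-finger parallel gripper is mounted at the origin on the work surface. World frame = base frame: x ahead of the robot, y to its left, z up, the work surface at z = 0. Lengths are in m, angles in rad, forces in N, time in s.
With the tool pointing down it reaches from about 0.4 to 0.85 m from the base axis. Payload 10.4 kg.
Tool frame: the origin (TCP) lies at the very end of the fingers, on their centre line; the grasp point (between the pads) lies 19 mm behind it; z points along the fingers, y is the direction in which the jaws open and shut (so a half turn about z gives the same grasp; the last joint's range is limited). The gripper opens to 85 mm and grips with 20 to 120 N. Pads are 22 mm wide; open, the fingers measure 114 mm over their backs; the gripper's body (76 mm by 85 mm) begins 54 mm behind the grasp point. The pads swing forward as they close: fully open they stand 13 mm farther back than shut.
Start: joints at [1.145, 0.332, -0.065, 1.46, 0.022, 1.35, -0.088], TCP at [0.245, -0.575, 0.231] pointing down, gripper open.
Joint ranges: [-2.6, 2.6], [-0.5, 2.12], [-1.47, 1.34], [0.16, 2.42], [-1.27, 4.41], [0.06, 2.06], [-2.6, 2.6]. Speed limits (rad/s): [2.22, 2.22, 2.79, 2.79, 3.14, 3.14, 3.14].

### API

Orientations are given as [roll, pitch, yaw] about the fixed x, y, z axes, in that order (R = Rz(yaw) Ry(pitch) Rx(roll)).
In Python, from workcell import telemetry, viewer, env gives the robot as it stands.
- The arm moves only by the shell command python3 -m inch 'ROWS' [FORCE]. ROWS is JSON, a list of rows, each an object with "slide": the shift along the tool's x, y, z in cm, a list of three; "turn": the turn, a rotation vector about the tool's x, y, z in degrees, a list of three; "grip": the closure, from 0 (fully open) to 1 (shut). In form: [{"slide": [dx, dy, dz], "turn": [rx, ry, rz], "grip": grip}, ...]. A call has 1 to 8 rows; each row is the pose to reach, as a shift and turn from the pose measured when the call began, along the tool's axes at that moment; what a row does not reach only later rows make up. A row lasts 1/8 s, in which the tool goes at most 62.5 mm and 10.7 degrees, less where a joint would pass 70% of its speed; a pose out of reach is approached as far as the arm can. A call with a gripper value outside its range is refused whole. The fingers move at their own pace and stop on an object; FORCE is the grip in N (left out, the last holds). Time passes only in rows, so rows that repeat a pose let the fingers close. It gives the time, the measured TCP pose, the force and the opening at its end, in the units of the state.
- telemetry.sense(): the state, without advancing time (a new reading comes with each control period).
- viewer.grab_frame(name): name is "scene" or "top" or "wrist"; returns the picture (480x640x3 uint8, red, green, blue); there is no depth.
- viewer.get_calibration(name): a dict with "fx", "fy", "cx", "cy" (pixels), "extrinsics" (4x4, takes a point from camera to world coordinates); the wrist camera has in their place "hand_eye" (4x4, takes a point from camera to tool coordinates, whose origin is the TCP and whose axes are the flange's). Camera axes: x right, y down, z forward; pixel columns grow to the right and rows downward; lengths in m; the calibration is good to about 2 mm. A picture is of the moment at which its call begins: read the wrist's pose just before it. get_calibration takes no time and is no camera call.
- env.hand_in(): hands the job in, once; it reports no verdict.
The state is a dict: "time": time; "joints": joint angles; "qd": joint speeds; "joint_torque": joint torques, N m; "eef_pos": TCP position; "eef_rot": TCP orientation; "ft_force": force on the tool from outside, world axes, zero at the start; "moment": the same for the moment, N m; "opening": finger opening in m.
Only numpy, scipy, OpenCV 4.12 (cv2) and the standard library are available. Lean on these libraries where they do the work, as an engineer would, in place of code of your own. Each camera call takes 0.05 s, during which the arm holds its last target. There are 200 camera calls.

### The job

Two depth gauges stand on the analyser bench. On the one that has the open steel cup standing under it, lower the probe by its black knob until the tip rests on the bottom of the cup, then lock it there by swinging the lock lever on the bridge all the way round to its stop. Leave the other gauge, the one over the black tube block, as it is, and do not knock the cup over.

Things in the scene. Friction and masses are not known exactly. Their poses are not given: they have to be found in the camera images.
- gauge: The gauge over the steel cup, fixed to the bench. Origin under the base plate's centre, on the rod axis; z up, y along the bridge to the lever's side, x across. Plate 120 x 180 x 12 mm, two 16 mm posts 140 mm apart in y, bridge 36 x 180 mm, top 130 mm above the bench (rod collar 6 mm more). The 8 mm probe rod slides up and down through its middle.
- probe_knob (a point): Centre of the black round knob (30 mm diameter, 36 mm tall, upright) on top of that gauge's probe rod, 165 mm above the probe tip: 230 to 260 mm above the bench at the start, 185 mm with the tip on the cup's floor. The slide has about 1.5 N of friction and stays where it is left. Axes as the gauge's.
- probe_tip (a point): Lowest point of the probe rod (10 mm ball), straight under the knob, 165 mm below its centre. Axes as for the knob.
- cup_floor (a point): Centre of the inner floor of the open steel cup that stands loose on the gauge's base plate under the probe: 80 mm outer diameter at the rim, 72 mm at the foot, 80 mm tall, floor 8 mm thick, so this point is 20 mm above the bench. z up. About 0.4 kg.
- lock (a joint): Angle of that gauge's lock lever, rad. It turns level on top of the bridge about an upright pivot 55 mm from the rod axis in the gauge's +y. At 0 (open) its 50 mm arm points along +y; it swings counter-clockwise seen from above, towards the gauge's -x (the robot), to its stop at 1.2 (locked). Starts at 0 to 0.25; takes about 1 N at its end; stays where it is left.
- lock_peg (a point): The upright black peg at the end of that lever, 50 mm from the pivot: 12 mm diameter, top 162 mm above the bench; the flat lever arm below it is 12 mm wide, its top 140 mm above the bench. This point is on the peg's axis, 152 mm above the bench. Can be pushed sideways or gripped. Its y points from pivot to peg.
- other_knob (a point): Centre of the knob of the other gauge, the same make, standing over a black tube block (50 x 100 x 45 mm). To be left alone.
- other_peg (a point): The peg of the other gauge's lock lever, as lock_peg. To be left alone.
Mind the look-alikes: they are no part of the job. Leave any red look-alike of the part that bears cup_floor alone.

How it is judged:
By the outcome, as a careful person would: the job done as asked, in the order asked, and still so for the second after the job is handed in, with the robot touching nothing.
It also fails if it takes over 50 s, if anything falls off the work surface, if the arm or the gripper's body presses on something with over 40 N, if the wrist force passes 120 N, or if a joint passes its speed limit or range.

## Working session

There is one attempt and no reset: what is moved stays moved. The work goes in short steps, Python scripts to look and compute and a shell command to move; the robot and the scene stay as the last step left them, time stands still between calls to the robot, and variables do not carry over. Pictures are saved under pics/ and viewed, about 8 in all and at most 12, crops included, and the job is handed in when it is done.

```bash
mkdir -p pics; python3 - <<'E'
from workcell import telemetry, viewer
import cv2, numpy as np
s=telemetry.sense(); print({k:np.round(v,3).tolist() for k,v in s.items()})
for n in("scene","top"):
    f=viewer.grab_frame(n); cv2.imwrite(f"pics/{n}0.png",f[...,::-1])
    c=viewer.get_calibration(n); print(n,{k:np.round(v,4).tolist() for k,v in c.items()})
print(np.round(viewer.get_calibration("wrist")["hand_eye"],4).tolist())
E
```

```text
{'time': 0.0, 'joints': [1.145, 0.333, -0.065, 1.461, 0.022, 1.35, -0.088], 'qd': [-0.001, 0.0, -0.001, 0.0, -0.002, 0.0, -0.001], 'joint_torque': [0.002, -62.544, 0.051, -39.161, 0.016, 0.01, 0.0], 'eef_pos': [0.245, -0.575, 0.23], 'eef_rot': [-3.14, 0.0, 0.403], 'ft_force': [0.359, 0.01, -1.43], 'moment': [0.015, 0.025, 0.047], 'opening': 0.085}
scene {'fx': 491.9856, 'fy': 491.9856, 'cx': 321.1943, 'cy': 241.019, 'extrinsics': [[-0.7849, 0.4347, -0.4415, 0.908], [0.6195, 0.5339, -0.5755, 0.5359], [-0.0145, -0.7252, -0.6884, 0.7166], [0.0, 0.0, 0.0, 1.0]]}
top {'fx': 562.6828, 'fy': 562.6828, 'cx': 320.2592, 'cy': 245.0623, 'extrinsics': [[-0.0167, -0.9967, 0.0796, 0.4284], [-0.9998, 0.0162, -0.0077, 0.0595], [0.0064, -0.0797, -0.9968, 1.3688], [0.0, 0.0, 0.0, 1.0]]}
[[0.0011, -0.9502, -0.3115, 0.0787], [1.0, 0.0013, -0.0005, 0.0004], [0.0009, -0.3115, 0.9502, -0.1424], [0.0, 0.0, 0.0, 1.0]]
```

View pics/scene0.png

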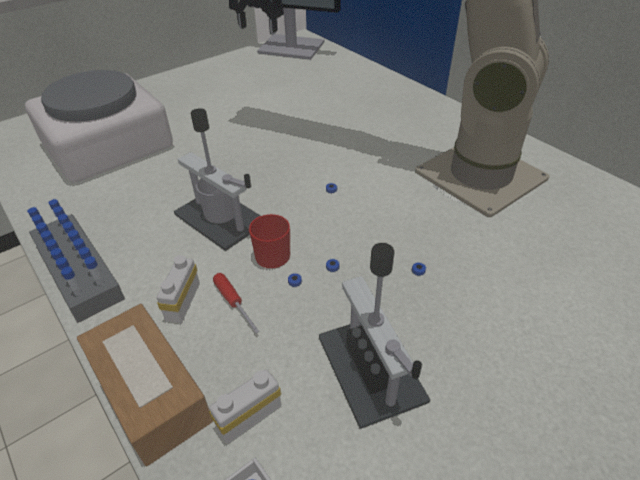

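View pics/top0.png

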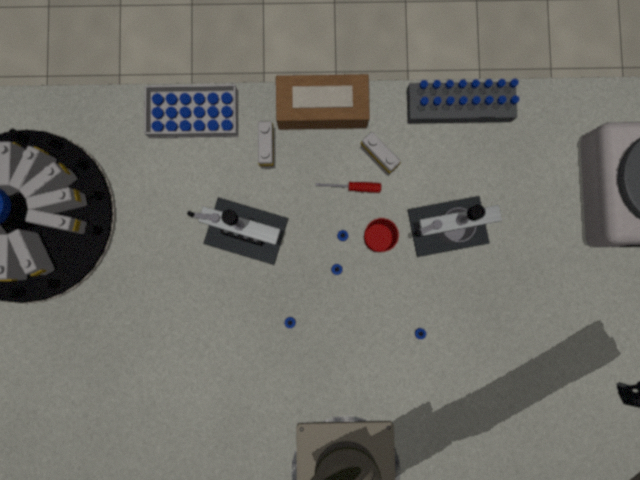

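The candidates are gauge A (scene (215,185), top (450,225)), with a steel cup under it, and gauge B (scene (375,340), top (245,230)), over the black tube block. A fits the description. The red cup at scene (270,240) is the look-alike. Next I'll triangulate A's parts and confirm in one crop.

```bash
cat > h.py <<'E'
import cv2, numpy as np
from workcell import viewer
from scipy.spatial.transform import Rotation as Rn
def ray(c,E,uv):
    d=E[:3,:3]@np.array([(uv[0]-c["cx"])/c["fx"],(uv[1]-c["cy"])/c["fy"],1]); return E[:3,3],d/np.linalg.norm(d)
def tri(rs):
    A=sum(np.eye(3)-np.outer(d,d) for o,d in rs); b=sum((np.eye(3)-np.outer(d,d))@o for o,d in rs)
    p=np.linalg.solve(A,b); return p,[np.linalg.norm((np.eye(3)-np.outer(d,d))@(p-o)) for o,d in rs]
def plane(r,z): o,d=r; return o+d*(z-o[2])/d[2]
def cal(n):
    c=viewer.get_calibration(n); return c,np.array(c["extrinsics"])
def blobs(f,x0,y0,x1,y1,thr,amin=15):
    m=(f[y0:y1,x0:x1].max(2)<thr).astype(np.uint8)
    n,l,s,c=cv2.connectedComponentsWithStats(m)
    return [(np.round(c[i]+[x0,y0],1).tolist(),(s[i]+[x0,y0,0,0,0]).tolist()) for i in range(1,n) if s[i][4]>=amin]
E
python3 - <<'E'
from h import *
S=cv2.imread("pics/scene0.png");T=cv2.imread("pics/top0.png")
for t in (35,50): print(t,"S",blobs(S,165,95,275,250,t),"\n T",blobs(T,400,190,510,260,t))
a=cv2.resize(S[95:255,160:300],None,fx=2.8,fy=2.8,interpolation=2);b=cv2.resize(T[185:265,400:510],None,fx=3.6,fy=3.6,interpolation=2)
h=max(a.shape[0],b.shape[0]);p=lambda i:cv2.copyMakeBorder(i,0,h-i.shape[0],0,4,0)
cv2.imwrite("pics/crop0.png",np.hstack([p(a),p(b)]))
E
```

```text
35 S [] 
 T [([474.9, 211.8], [467, 204, 17, 16, 201]), ([416.2, 230.1], [413, 223, 8, 14, 80])]
50 S [] 
 T [([446.1, 226.1], [409, 198, 79, 58, 1702])]
```

View pics/crop0.png

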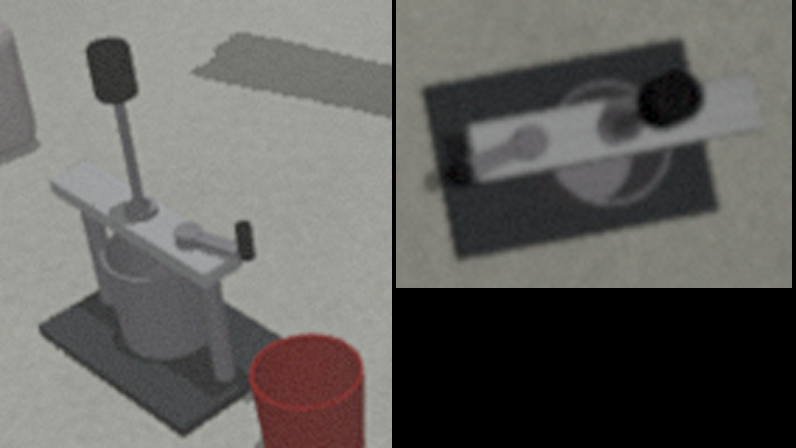

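The crop confirms gauge A. The steel cup is under its bridge, the knob is at scene (200,120) and the peg at scene (247,181) / top (417,232). The plate edges are clear.

```bash
python3 - <<'E'
from h import *
cs,Es=cal("scene");ct,Et=cal("top")
P=dict(knob=((200,120.4),(475,212.2)),peg=((247.3,180.7),(417.4,232)),collar=((210,169.6),(462.2,218.9)),pivot=((227.1,178.9),(437.8,224.4)))
for k,(a,b) in P.items():
    p,e=tri([ray(cs,Es,a),ray(ct,Et,b)]);print(k,p.round(4),np.round(e,4))
# plate corners in top at z=.012
o=lambda x,y:((x-396)/3.6+400,y/3.6+185)
C=np.array([plane(ray(ct,Et,o(*q)),.012) for q in((423,88),(683,40),(718,210),(458,258))]);print(C.round(4),C.mean(0))
for i,j in((0,1),(3,2)): d=C[i]-C[j];print("yaw",np.arctan2(-d[0],d[1]))
# cup rim ellipse centre (crop 612,143) at z=.092
print("cup",plane(ray(ct,Et,o(612,143)),.092))
E
```

```text
knob [ 0.5791 -0.2617  0.246 ] [0.0005 0.0005]
peg [ 0.5504 -0.1618  0.1492] [0.0007 0.0007]
collar [ 0.5791 -0.2648  0.1319] [0.0014 0.0014]
pivot [ 0.5686 -0.2105  0.1342] [0.0001 0.0001]
[[ 0.6203 -0.1647  0.012 ]
 [ 0.6503 -0.3421  0.012 ]
 [ 0.5343 -0.3611  0.012 ]
 [ 0.5048 -0.1849  0.012 ]] [ 0.57744545 -0.26318062  0.012     ]
yaw 0.16761887507415402
yaw 0.16583283540992763
cup [ 0.57186748 -0.27059958  0.092     ]
```

```bash
cat > d.py <<'E'
import sys,numpy as np
from workcell import telemetry
from scipy.spatial.transform import Rotation as Rn
s=telemetry.sense();R=Rn.from_euler("xyz",s["eef_rot"]).as_matrix()
g=np.array([float(v) for v in sys.argv[1:4]])
print("slide cm",(R.T@(g-s["eef_pos"])*100).round(2),"pos",np.round(s["eef_pos"],4),"rot",np.round(s["eef_rot"],3),"F",np.round(s["ft_force"],1),"t",round(s["time"],2),"op",round(s["opening"],4))
E
python3 d.py .579 -.262 .33
```

```text
slide cm [ 42.99 -15.68  -9.92] pos [ 0.2449 -0.5746  0.2306] rot [-3.14   0.     0.403] F [0.3 0.4 0.1] t 0.1 op 0.0851
```

```bash
python3 -m inch '[{"slide":[0,0,-8],"turn":[0,0,0],"grip":0},{"slide":[4,-1.5,-10],"turn":[0,0,0],"grip":0},{"slide":[9,-3.3,-10],"turn":[0,0,0],"grip":0},{"slide":[14,-5,-10],"turn":[0,0,0],"grip":0},{"slide":[19,-7,-10],"turn":[0,0,0],"grip":0},{"slide":[24,-8.8,-10],"turn":[0,0,0],"grip":0},{"slide":[29,-10.6,-10],"turn":[0,0,0],"grip":0},{"slide":[34,-12.4,-10],"turn":[0,0,0],"grip":0}]' && python3 d.py .579 -.262 .33
```

```text
time: 1.1
eef_pos: [0.51, -0.3261, 0.3305]
eef_rot: [-3.14, 0.0, 0.403]
ft_force: [0.1, -0.5, 0.2]
opening: 0.0854
slide cm [ 8.86 -3.2   0.05] pos [ 0.51   -0.3261  0.3305] rot [-3.14   0.     0.403] F [ 0.1 -0.5  0.2] t 1.1 op 0.0854
```

```bash
python3 -m inch '[{"slide":[4,-1.5,0],"turn":[0,0,0],"grip":0},{"slide":[7.5,-2.7,0],"turn":[0,0,0],"grip":0},{"slide":[8.9,-3.2,0],"turn":[0,0,0],"grip":0},{"slide":[8.9,-3.2,0],"turn":[0,0,0],"grip":0}]' && python3 d.py .579 -.262 .227; python3 - <<'E'
from h import *
from workcell import telemetry
s=telemetry.sense();f=viewer.grab_frame("wrist");cv2.imwrite("pics/w1.png",f[...,::-1])
c=viewer.get_calibration("wrist");E=np.eye(4);E[:3,:3]=Rn.from_euler("xyz",s["eef_rot"]).as_matrix();E[:3,3]=s["eef_pos"];E=E@np.array(c["hand_eye"])
np.save("w1E.npy",E);print({k:round(float(c[k]),1) for k in("fx","fy","cx","cy")})
for q in([.579,-.262,.264],[.5504,-.1618,.162]):
    p=E[:3,:3].T@(np.array(q)-E[:3,3]);print("expected",c["cx"]+c["fx"]*p[0]/p[2],c["cy"]+c["fy"]*p[1]/p[2])
E
```

```text
time: 1.6
eef_pos: [0.5794, -0.2616, 0.3299]
eef_rot: [-3.139, 0.001, 0.404]
ft_force: [1.1, 0.2, 0.7]
opening: 0.0852
slide cm [-0.04  0.05 10.29] pos [ 0.5794 -0.2616  0.3299] rot [-3.139e+00  1.000e-03  4.040e-01] F [1.1 0.2 0.7] t 1.6 op 0.0852
{'fx': 364.9, 'fy': 364.9, 'cx': 320.6, 'cy': 237.8}
expected 320.7806196990219 254.7109708113153
expected 201.63990079662045 198.31972681871332
```

View pics/w1.png

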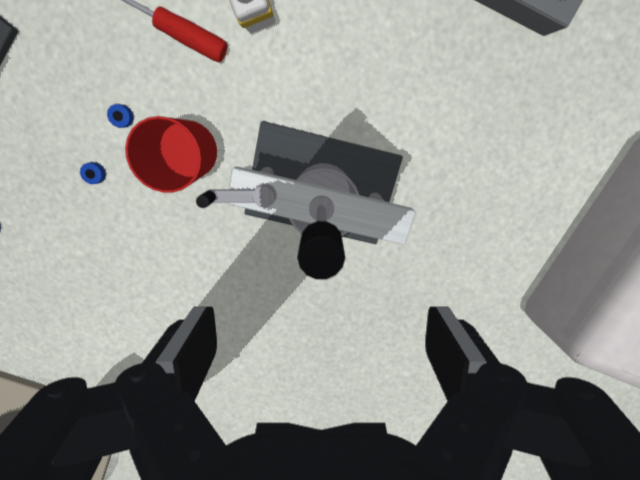

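The knob's top is at (321,257), 2 px from its predicted position, and the peg is at about (202,199), as predicted. I'll lower onto the knob and grip it.

```bash
python3 -m inch '[{"slide":[0,0,4],"turn":[0,0,0],"grip":0},{"slide":[0,0,8],"turn":[0,0,0],"grip":0},{"slide":[0,0,10.2],"turn":[0,0,0],"grip":0},{"slide":[0,0,10.2],"turn":[0,0,0],"grip":0.5},{"slide":[0,0,10.2],"turn":[0,0,0],"grip":1},{"slide":[0,0,10.2],"turn":[0,0,0],"grip":1},{"slide":[0,0,10.2],"turn":[0,0,0],"grip":1},{"slide":[0,0,10.2],"turn":[0,0,0],"grip":1}]' 20 && python3 d.py .579 -.262 .166
```

```text
time: 2.65
eef_pos: [0.5783, -0.2619, 0.2288]
eef_rot: [-3.139, 0.001, 0.403]
ft_force: [-3.9, 2.8, 0.5]
opening: 0.0294
slide cm [0.07 0.05 6.28] pos [ 0.5783 -0.2619  0.2288] rot [-3.139e+00  1.000e-03  4.030e-01] F [-3.9  2.8  0.5] t 2.65 op 0.0294
```

```bash
python3 -m inch '[{"slide":[0,0,1],"turn":[0,0,0],"grip":1},{"slide":[0,0,2],"turn":[0,0,0],"grip":1},{"slide":[0,0,3],"turn":[0,0,0],"grip":1},{"slide":[0,0,4],"turn":[0,0,0],"grip":1},{"slide":[0,0,4.8],"turn":[0,0,0],"grip":1},{"slide":[0,0,5.4],"turn":[0,0,0],"grip":1},{"slide":[0,0,5.4],"turn":[0,0,0],"grip":1}]' && python3 d.py .579 -.262 .166
```

```text
time: 3.52
eef_pos: [0.5783, -0.2618, 0.1741]
eef_rot: [-3.139, 0.002, 0.403]
ft_force: [0.6, 0.8, -2.8]
opening: 0.0294
slide cm [0.06 0.05 0.81] pos [ 0.5783 -0.2618  0.1741] rot [-3.139e+00  2.000e-03  4.030e-01] F [ 0.6  0.8 -2.8] t 3.52 op 0.0294
```

```bash
python3 -m inch '[{"slide":[0,0,0.3],"turn":[0,0,0],"grip":1},{"slide":[0,0,0.5],"turn":[0,0,0],"grip":1},{"slide":[0,0,0.5],"turn":[0,0,0],"grip":1}]' | grep -E "pos|force"; python3 -m inch '[{"slide":[0,0,0.15],"turn":[0,0,0],"grip":1},{"slide":[0,0,0.15],"turn":[0,0,0],"grip":1}]' | grep -E "pos|force"; python3 -m inch '[{"slide":[0,0,0.15],"turn":[0,0,0],"grip":1},{"slide":[0,0,0.15],"turn":[0,0,0],"grip":1}]' | grep -E "pos|force"
```

```text
eef_pos: [0.5782, -0.2618, 0.1689]
ft_force: [-0.1, -0.0, -2.1]
eef_pos: [0.5784, -0.2618, 0.1683]
ft_force: [-3.3, 1.3, 5.8]
eef_pos: [0.5784, -0.2619, 0.1683]
ft_force: [-5.1, 2.8, 9.7]
```

Contact: Fz rose to +9.7 N while z stalled at 0.1683, after 60.5 mm of travel (61 mm expected). I'll release and rise.

```bash
python3 -m inch '[{"slide":[0,0,0],"turn":[0,0,0],"grip":0.5},{"slide":[0,0,0],"turn":[0,0,0],"grip":0},{"slide":[0,0,0],"turn":[0,0,0],"grip":0},{"slide":[0,0,0],"turn":[0,0,0],"grip":0},{"slide":[0,0,-3],"turn":[0,0,0],"grip":0},{"slide":[0,0,-7],"turn":[0,0,0],"grip":0},{"slide":[0,0,-12],"turn":[0,0,0],"grip":0},{"slide":[0,0,-12],"turn":[0,0,0],"grip":0}]' && python3 d.py .5504 -.1618 .28
```

```text
time: 5.4
eef_pos: [0.5802, -0.2624, 0.2929]
eef_rot: [3.138, -0.004, 0.402]
ft_force: [0.6, 0.2, -0.0]
opening: 0.0855
slide cm [  1.19 -10.42   1.25] pos [ 0.5802 -0.2624  0.2929] rot [ 3.138 -0.004  0.402] F [ 0.6  0.2 -0. ] t 5.4 op 0.0855
```

```bash
python3 - <<'E'
from h import *
from workcell import telemetry
s=telemetry.sense();f=viewer.grab_frame("wrist")[...,::-1].copy()
c=viewer.get_calibration("wrist");E=np.eye(4);E[:3,:3]=Rn.from_euler("xyz",s["eef_rot"]).as_matrix();E[:3,3]=s["eef_pos"];E=E@np.array(c["hand_eye"])
for n,q in(("knobtop",[.579,-.262,.203]),("peg",[.5504,-.1618,.162])):
    p=E[:3,:3].T@(np.array(q)-E[:3,3]);print(n,"expected",c["cx"]+c["fx"]*p[0]/p[2],c["cy"]+c["fy"]*p[1]/p[2])
cv2.imwrite("pics/w2.png",cv2.resize(f[100:300,130:450],None,fx=2.5,fy=2.5))
np.save("w2E.npy",E)
E
```

```text
knobtop expected 318.5524748558668 243.2262216423371
peg expected 184.1165649602336 210.12141271154564
```

View pics/w2.png

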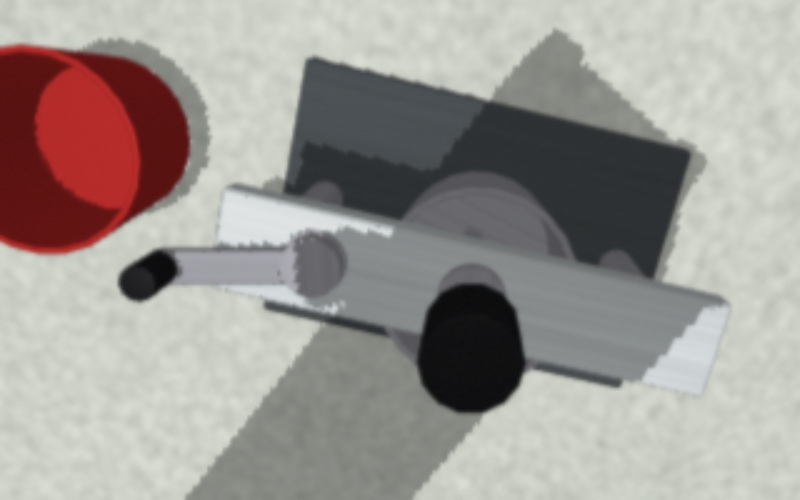

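The knob top is at crop (470,362), full (318,245), which matches a height of 0.203. The peg top is at full (185,214), 3 px from prediction, so I place it at about (0.549,-0.162). I'll turn the jaws to the swing's tangent and go above the peg.

```bash
python3 -m inch '[{"slide":[0.2,-2,0],"turn":[0,0,9],"grip":0.72},{"slide":[0.4,-4,0],"turn":[0,0,18],"grip":0.72},{"slide":[0.6,-6,0],"turn":[0,0,27],"grip":0.72},{"slide":[0.8,-8,0],"turn":[0,0,36],"grip":0.72},{"slide":[1,-10,0],"turn":[0,0,45],"grip":0.72},{"slide":[1.1,-10.5,2],"turn":[0,0,54],"grip":0.72},{"slide":[1.1,-10.5,4],"turn":[0,0,63],"grip":0.72},{"slide":[1.1,-10.5,4],"turn":[0,0,63],"grip":0.72}]' && python3 d.py .549 -.162 .2; python3 - <<'E'
from h import *
from workcell import telemetry
s=telemetry.sense();f=viewer.grab_frame("wrist")[...,::-1].copy()
c=viewer.get_calibration("wrist");E=np.eye(4);E[:3,:3]=Rn.from_euler("xyz",s["eef_rot"]).as_matrix();E[:3,3]=s["eef_pos"];E=E@np.array(c["hand_eye"])
for n,q in(("knobtop",[.579,-.262,.203]),("peg",[.549,-.162,.162])):
    p=E[:3,:3].T@(np.array(q)-E[:3,3]);print(n,"expected",c["cx"]+c["fx"]*p[0]/p[2],c["cy"]+c["fy"]*p[1]/p[2])
cv2.imwrite("pics/w3.png",f);np.save("w3E.npy",E)
E
```

```text
time: 6.45
eef_pos: [0.5471, -0.161, 0.2474]
eef_rot: [3.141, 0.002, -0.696]
ft_force: [0.4, 0.7, -0.2]
opening: 0.0241
slide cm [ 0.23 -0.05  4.74] pos [ 0.5471 -0.161   0.2474] rot [ 3.141e+00  2.000e-03 -6.960e-01] F [ 0.4  0.7 -0.2] t 6.45 op 0.0241
knobtop expected 437.4614560256404 96.62231503429479
peg expected 317.86629851538567 241.3413963899788
```

View pics/w3.png

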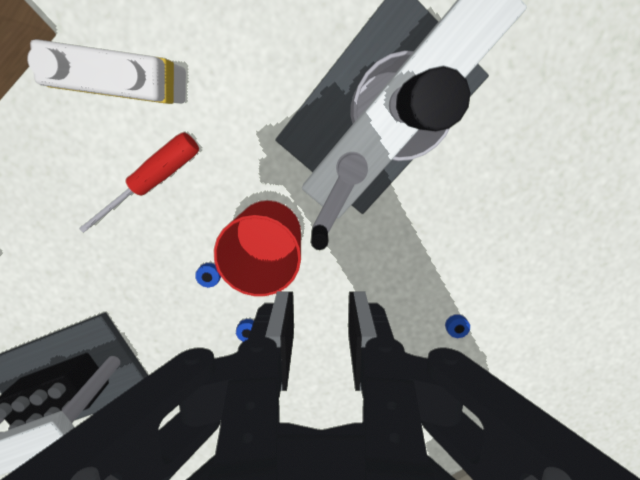

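The peg top is at (319.5,241), within 2 px of prediction and centred between the fingers. I'll descend around it.

```bash
python3 -m inch '[{"slide":[0.2,0,4],"turn":[0,0,0],"grip":0.72},{"slide":[0.2,0,7],"turn":[0,0,0],"grip":0.72},{"slide":[0.2,0,8.5],"turn":[0,0,0],"grip":0.72},{"slide":[0.2,0,9.5],"turn":[0,0,0],"grip":0.72},{"slide":[0.2,0,10.1],"turn":[0,0,0],"grip":0.72},{"slide":[0.2,0,10.1],"turn":[0,0,0],"grip":0.72}]'; python3 - <<'E'
import numpy as np
from workcell import telemetry
from scipy.spatial.transform import Rotation as Rn
s=telemetry.sense();R=Rn.from_euler("xyz",s["eef_rot"]).as_matrix()
for a in np.linspace(.384,1.367+.1,8):
    g=np.array([.568-.05*np.sin(a)-.006*np.cos(a),-.2095+.05*np.cos(a)-.006*np.sin(a),.146]);print(round(a-.167,2),(R.T@(g-s["eef_pos"])*100).round(2))
E
```

```text
time: 7.25
eef_pos: [0.5494, -0.1625, 0.1482]
eef_rot: [-3.142, 0.0, -0.693]
ft_force: [0.5, 0.1, -0.1]
opening: 0.0242
0.22 [-0.25  0.59  0.22]
0.37 [-0.48  1.33  0.22]
0.53 [-0.59  2.1   0.22]
0.68 [-0.58  2.88  0.22]
0.84 [-0.45  3.65  0.22]
0.99 [-0.21  4.39  0.22]
1.15 [0.15 5.08 0.22]
1.3 [0.61 5.71 0.22]
```

```bash
python3 -m inch '[{"slide":[-0.2,0.6,0.2],"turn":[0,0,0],"grip":0.72},{"slide":[-0.5,1.3,0.2],"turn":[0,0,0],"grip":0.72},{"slide":[-0.6,2.1,0.2],"turn":[0,0,0],"grip":0.72},{"slide":[-0.6,2.9,0.2],"turn":[0,0,0],"grip":0.72},{"slide":[-0.4,3.6,0.2],"turn":[0,0,0],"grip":0.72},{"slide":[-0.2,4.4,0.2],"turn":[0,0,0],"grip":0.72},{"slide":[0.1,4.9,0.2],"turn":[0,0,0],"grip":0.72},{"slide":[0.1,4.9,0.2],"turn":[0,0,0],"grip":0.72}]'; python3 - <<'E'
import numpy as np
from workcell import telemetry
from scipy.spatial.transform import Rotation as Rn
s=telemetry.sense();R=Rn.from_euler("xyz",s["eef_rot"]).as_matrix()
for a in (1.32,1.367,1.42,1.5,1.6):
    g=np.array([.568-.05*np.sin(a)-.006*np.cos(a),-.2095+.05*np.cos(a)-.006*np.sin(a),.146]);print(round(a-.167,2),(R.T@(g-s["eef_pos"])*100).round(2))
E
```

```text
time: 8.25
eef_pos: [0.5187, -0.2018, 0.1462]
eef_rot: [3.141, -0.0, -0.694]
ft_force: [-0.2, -0.3, -0.5]
opening: 0.0238
1.15 [0.02 0.13 0.02]
1.2 [0.16 0.32 0.02]
1.25 [0.31 0.54 0.02]
1.33 [0.57 0.85 0.02]
1.43 [0.93 1.2  0.02]
```

```bash
python3 -m inch '[{"slide":[0.1,0.2,0],"turn":[0,0,0],"grip":0.72},{"slide":[0.2,0.3,0],"turn":[0,0,0],"grip":0.72},{"slide":[0.2,0.3,0],"turn":[0,0,0],"grip":0.72}]'|grep -E "pos|force"; python3 -m inch '[{"slide":[0.1,0.2,0],"turn":[0,0,0],"grip":0.72},{"slide":[0.1,0.2,0],"turn":[0,0,0],"grip":0.72}]'|grep -E "pos|force"; python3 -m inch '[{"slide":[0.1,0.2,0],"turn":[0,0,0],"grip":0.72},{"slide":[0.1,0.2,0],"turn":[0,0,0],"grip":0.72}]'|grep -E "pos|force"
```

```text
eef_pos: [0.5185, -0.2047, 0.1461]
ft_force: [0.2, 3.3, -0.5]
eef_pos: [0.5185, -0.205, 0.1461]
ft_force: [0.7, 7.7, -0.3]
eef_pos: [0.5185, -0.205, 0.1461]
ft_force: [0.1, 8.5, 0.9]
```

Stalled at the stop with 8.5 N along the tangent. I'll back off, rise, move clear and check.

```bash
python3 -m inch '[{"slide":[0,-0.4,0],"turn":[0,0,0],"grip":0.72},{"slide":[0,-0.4,0],"turn":[0,0,0],"grip":0.72},{"slide":[0,-0.4,-3],"turn":[0,0,0],"grip":0.72},{"slide":[0,-0.4,-7],"turn":[0,0,0],"grip":0.72},{"slide":[-2,-0.4,-11],"turn":[0,0,0],"grip":0.72},{"slide":[-4,-0.4,-13],"turn":[0,0,0],"grip":0.72},{"slide":[-4,-0.4,-13],"turn":[0,0,0],"grip":0.72}]'; python3 - <<'E'
from h import *
from workcell import telemetry
s=telemetry.sense();f=viewer.grab_frame("wrist")[...,::-1].copy()
c=viewer.get_calibration("wrist");E=np.eye(4);E[:3,:3]=Rn.from_euler("xyz",s["eef_rot"]).as_matrix();E[:3,3]=s["eef_pos"];E=E@np.array(c["hand_eye"])
a=1.367
for n,q in(("knobtop",[.579,-.262,.203]),("peg1.2",[.568-.05*np.sin(a),-.2095+.05*np.cos(a),.162]),("peg1.0",[.568-.05*np.sin(a-.2),-.2095+.05*np.cos(a-.2),.162]),("pivot",[.568,-.2095,.14])):
    p=E[:3,:3].T@(np.array(q)-E[:3,3]);print(n,"expected",c["cx"]+c["fx"]*p[0]/p[2],c["cy"]+c["fy"]*p[1]/p[2])
cv2.imwrite("pics/w4.png",f);np.save("w4E.npy",E)
S=viewer.grab_frame("scene")[95:255,160:300,::-1];cv2.imwrite("pics/s4.png",cv2.resize(S,None,fx=3.6,fy=3.6,interpolation=2))
E
```

```text
time: 10.0
eef_pos: [0.4904, -0.1773, 0.2781]
eef_rot: [-3.137, -0.001, -0.69]
ft_force: [-0.0, -0.1, 0.2]
opening: 0.0239
knobtop expected 335.9764253124333 33.522789732524814
peg1.2 expected 317.90681960079974 182.55840875092773
peg1.0 expected 304.95680996407543 187.7868379825504
pivot expected 286.20049979363966 117.08990195465061
```

View pics/w4.png

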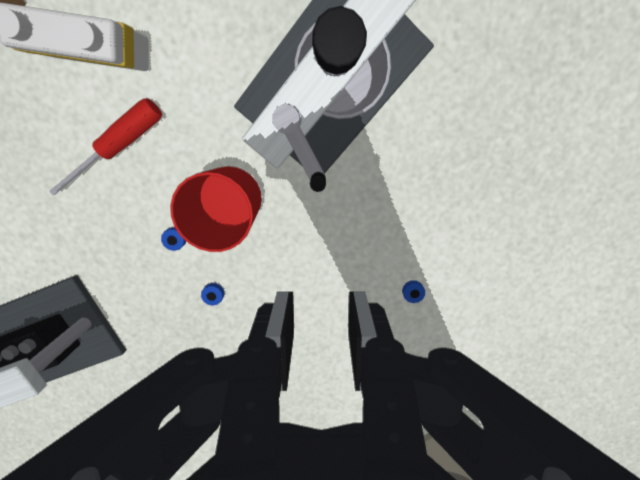

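View pics/s4.png

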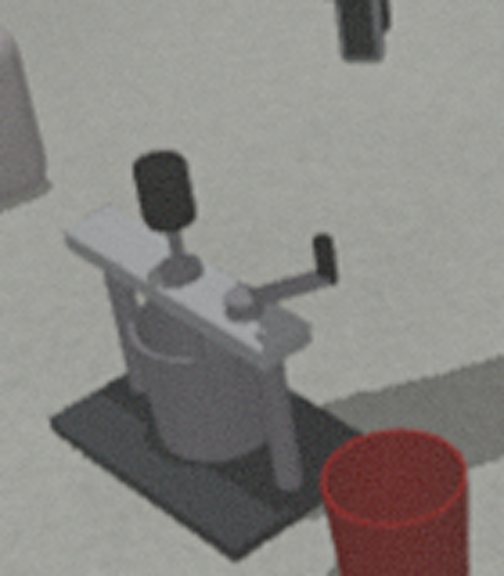

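The peg is at (318.5,181), against (318,182.6) predicted for 1.2 rad, so it is locked. The cup is upright. One numeric check of the knob height from the scene pixel (205.6,148), then I hand in.

```bash
python3 - <<'E'
from h import *
from workcell import env
c,E=cal("scene")
for z in(.18,.185,.19,.195):
    p=E[:3,:3].T@(np.array([.579,-.2625,z])-E[:3,3]);print(z,c["cx"]+c["fx"]*p[0]/p[2],c["cy"]+c["fy"]*p[1]/p[2])
print(env.hand_in())
E
```

```text
0.18 205.73538976174035 149.99520866222133
0.185 205.28935910134805 147.83463922981855
0.19 204.8401540367451 145.6586930053864
0.195 204.387740558514 143.46720524754184
the job is handed in; nothing more can be done
None
```

The job is done and handed in at about 10 s of the 50 s allowed. No verdict was reported.

- **Probe:** I gripped the knob of the gauge over the steel cup and lowered it 60.5 mm, where it stalled with about 10 N upward. The last scene picture puts the knob centre about 185 mm above the bench, which is the height given for the tip on the cup's floor.
- **Lock:** I then swung the lever round with the fingers around its peg until it stalled at about 8.5 N. The wrist picture shows the peg within about 2 px of where it should be at 1.2 rad.
- **Rest of the scene:** The steel cup stands upright, and the gripper is clear with about 0 N on it. The arm never went near the other gauge or the red cup.

The one small disagreement was the knob in the last wrist picture, which by eye sat a few pixels from prediction. The scene view and the measured travel both support the 185 mm figure.

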